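# Turn the face-down marble coaster over against the tray's back rail

### The job

The marble coaster lies face down in the serving tray, cork side up. Without gripping or lifting it, push it with the fingertips along the tray against the raised back rail until it tips up and leans on the rail, then push its top edge back from behind the rail so that it falls over and lies flat on the tray floor, cork side down. Leave the tumbler, the wine glass and the candle jar where they stand.

Things in the scene. Friction and masses are not known exactly. Their poses are not given: they have to be found in the camera images.
- tray: Wooden serving tray, fixed. Origin on the sideboard top (z = 0); z up, x towards its raised back rail. Flat floor, top at z = 8 mm, from x = -150 to +85 and y = -200 to +200 mm. Front (-x) open; sides have lips 20 mm high, 8 mm thick. The rail, full width, has a slippery face sloping up from (x, z) = (85, 8) through (95, 16), (103, 28), (109, 42) to the rim (114, 61) mm.
- rail_foot (a point): Middle of the line where the tray floor meets the rail's sloped foot, tray frame (85, 0, 8) mm, axes as the tray's. A coaster pushed by its near edge rides up the foot and ends leaning on the rim, about 60 degrees steep, its lower edge near this line, and stays so when let go. It takes a level push of about 5 to 10 N.
- rail_rim (a point): Middle of the rail's rim, front edge, tray frame (114, 0, 61) mm, axes as the tray's. The rim is 8 mm thick; nothing of the tray lies beyond x = 123 mm. A leaning coaster stands 30 to 40 mm above the rim, its top edge 45 to 60 mm beyond the rail foot in x.
- coaster: Square coaster, 100 x 100 x 10 mm, 0.14 to 0.28 kg, loose: marble slab 100 x 100 x 8.5 mm with a cork pad 96 x 96 x 1.5 mm on its back. Origin: centre of the marble face; its z axis points out of the cork side (up at the start, down when turned over); x and y run parallel to its edges.
- coaster_mid (a point): The middle of the coaster, 5 mm from its origin along its z axis, axes as the coaster's.
- tumbler: Bystander: clear drinking glass standing on the tray floor, 72 mm across the rim, 90 mm tall; origin at the centre of its foot.
- wineglass: Bystander: stemmed clear glass standing upside down on the sideboard beside the tray's -y side, 76 mm across, 145 mm tall; origin at the centre of its underside.
- candle_jar: Bystander: lidded candle jar on the sideboard beside the tray's +y side, 72 mm across, 85 mm tall; origin at the centre of its underside.
Mind the look-alikes: they are no part of the job. What is shaped like the coaster but red or turquoise is not meant.

How it is judged:
By the outcome, as a careful person would: the job done as asked, in the order asked, and still so for the second after the job is handed in, with the robot touching nothing.
It also fails if it takes over 58 s, if anything falls off the work surface, if the arm or the gripper's body presses on something with over 40 N, if the wrist force passes 120 N, or if a joint passes its speed limit or range.

### The arm

A 7-joint arm with a two-finger parallel gripper is mounted at the origin on the work surface. World frame = base frame: x ahead of the robot, y to its left, z up, the work surface at z = 0. Lengths are in mm, angles in rad, forces in N, time in s.
With the tool pointing down it reaches from about 375 to 925 mm from the base axis. Payload 3.1 kg.
Tool frame: the origin (TCP) lies midway between the tips of the shut fingers; the grasp point (between the pads) lies 19 mm behind it; z points along the fingers, y is the line along which they close (so a half turn about z gives the same grasp; the last joint's range is limited). The gripper opens to 85 mm and grips with 20 to 120 N. Pads are 22 mm wide; open, the fingers measure 114 mm over their backs; the gripper's body (76 mm by 85 mm) begins 54 mm behind the grasp point. The pads swing forward as they close: fully open they stand 13 mm farther back than shut.
Start: joints at [1.242, 0.383, 0.044, 1.598, -0.018, 1.161, -0.05], TCP at [148.711, -632.762, 231.269] pointing down, gripper open.
Joint ranges: [-2.61, 2.61], [-0.41, 2.15], [-1.48, 1.57], [0, 2.5], [-1.57, 4.71], [0.05, 1.97], [-2.85, 2.85]. Speed limits (rad/s): [2.79, 2.79, 3.14, 3.14, 3.14, 3.14, 3.14].

### API

Orientations are given as a rotation vector (axis times angle).
In Python, from cell import movep, servo_line, set_joints, open_gripper, close, wait, ik, snapshot, camera_params, PlanningError, finish_job, current_time, current_joint_positions, current_joint_vel, current_effort, current_ee_pos, current_eef_rot, current_force, current_moment, current_gripper_width, current_finger_force gives the robot as it stands. Calls block until the motion is done:
- movep(position, orientation): joint-space move of the TCP to a pose.
- servo_line(position, frame=None, velocity=150, stop_force=None): straight line of the TCP; frame=None keeps the orientation; velocity is the mean speed in mm/s. With stop_force (N) it stops when the force on the tool has changed by that much, and returns True; else False.
- set_joints(angles): joint-space move.
- open_gripper() and close(effort=None): open the fingers fully, or close them until they stop; effort is the grip in N (None keeps the last).
- wait(seconds).
- ik(position, orientation): joint angles nearest the present ones, or None.
- snapshot(name): name is "scene" or "top"; returns (picture, depth): 384x512x3 uint8, red, green, blue; 384x512 float32, mm along the optical axis (not along the pixel's ray), 0 where there is no reading.
- camera_params(name): a dict with "K" (3x3 intrinsics, pixels), "world_to_cam" (4x4, takes a point from world to camera coordinates). Camera axes: x right, y down, z forward; pixel columns grow to the right and rows downward; lengths in mm; the calibration is good to about 2 mm. A picture is of the moment at which its call begins. camera_params takes no time and is no camera call.
A pose or a line that the arm cannot do raises PlanningError and nothing moves.
- finish_job(): hands the job in; it is judged then, once.
Readings, each from a call of its own:
- current_time(): time.
- current_joint_positions(): joint angles.
- current_joint_vel(): joint speeds.
- current_effort(): joint torques, N m.
- current_ee_pos(): TCP position.
- current_eef_rot(): TCP orientation.
- current_force(): force on the tool from outside, world axes, zero at the start.
- current_moment(): the same for the moment, N m.
- current_gripper_width(): finger opening in mm.
- current_finger_force(): force on a finger pad.
Only numpy, scipy, OpenCV 4.12 (cv2) and the standard library are available. Lean on these libraries where they do the work, as an engineer would, in place of code of your own. Each camera call takes 0.05 s, during which the arm holds its last target. There are 200 camera calls.

## Working session

There is one attempt and no reset: what is moved stays moved. The work goes in short steps, each a Python script; the robot and the scene stay as the last script left them, time stands still between calls to the robot, and variables do not carry over. Pictures are saved under pics/ and viewed, at most 10 in all, crops included, and the job is handed in when it is done.

```bash
mkdir -p pics; ls; python3 - <<'E'
from cell import *
import cv2,numpy as np
for n in("scene","top"):
    p,d=snapshot(n); cv2.imwrite(f"pics/{n}0.png",cv2.resize(p[:,:,::-1],(800,600),interpolation=cv2.INTER_CUBIC)); np.save(f"pics/{n}0.npy",d)
    c=camera_params(n);print(np.round(c["K"],1),np.round(c["world_to_cam"],3))
print(current_time(),current_eef_rot(),current_gripper_width())
E
```

```text
pics
[[364.7   0.  246.3]
 [  0.  364.7 190.5]
 [  0.    0.    1. ]] [[ 8.610000e-01  5.080000e-01 -8.000000e-03 -5.676980e+02]
 [ 4.120000e-01 -7.080000e-01 -5.740000e-01 -8.905100e+01]
 [-2.970000e-01  4.900000e-01 -8.190000e-01  1.112599e+03]
 [ 0.000000e+00  0.000000e+00  0.000000e+00  1.000000e+00]]
[[483.    0.  261.6]
 [  0.  483.  185.9]
 [  0.    0.    1. ]] [[-2.200000e-02 -1.000000e+00 -1.000000e-02  1.577850e+02]
 [-9.950000e-01  2.300000e-02 -9.900000e-02  5.863530e+02]
 [ 9.900000e-02  7.000000e-03 -9.950000e-01  1.641875e+03]
 [ 0.000000e+00  0.000000e+00  0.000000e+00  1.000000e+00]]
0.1 [-3.11831154e+00 -3.61597434e-01  6.30638786e-04] 85.46355225343729
```

View pics/top0.png

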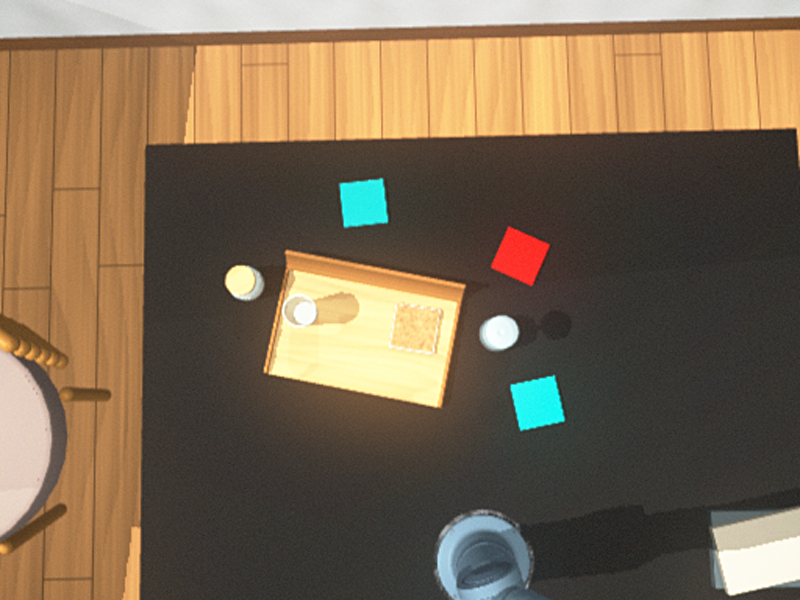

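View pics/scene0.png

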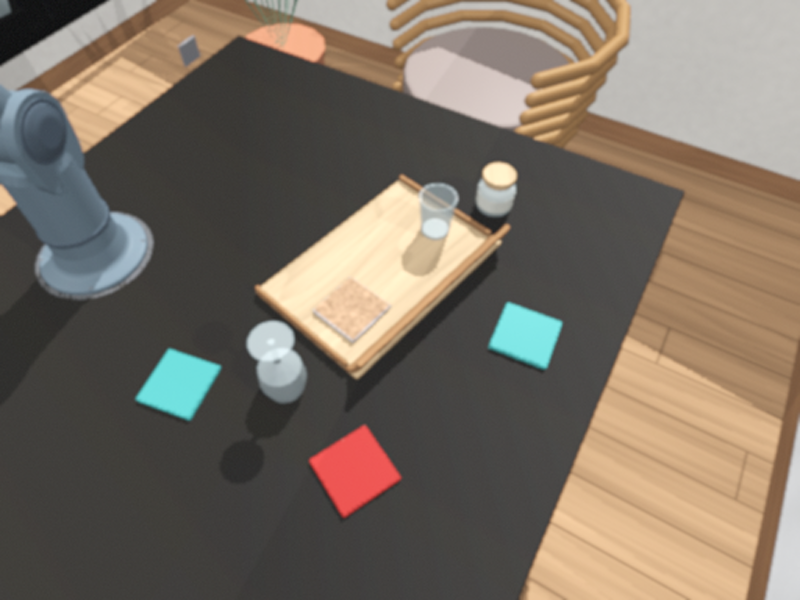

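The top view shows the tray at about (285-465, 250-408) of the 800-wide picture, with its rail on the far side. The coaster is at about (415, 328), the tumbler at (300, 311), the wine glass at (499, 332) and the jar at (244, 282). I'll enlarge it.

```bash
python3 - <<'E'
import cv2
p=cv2.imread("pics/top0.png")
from cell import *
p,d=snapshot("top")
cv2.imwrite("pics/topc.png",cv2.resize(p[150:270,140:340,::-1],(800,480),interpolation=cv2.INTER_CUBIC))
E
```

```text
(no output)
```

View pics/topc.png

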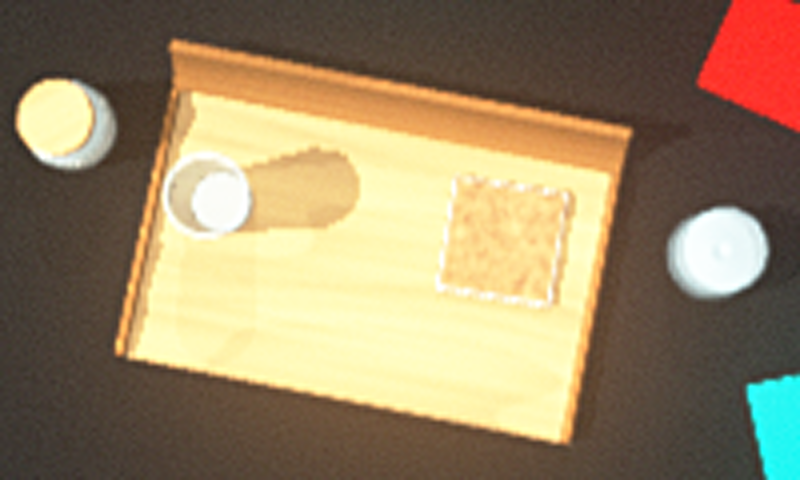

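The crop shows the following corner pixels:
- **Coaster:** (452,175), (573,190), (556,305), (435,290).
- **Rail rim back corners:** (172,40), (632,128).
- **Front lip ends:** (117,355), (570,443).

```bash
cat > h.py <<'E'
from cell import *
import numpy as np, cv2
from scipy.spatial.transform import Rotation as R
def px(n,uv,z):
    c=camera_params(n);K=c["K"];T=np.array(c["world_to_cam"]);out=[]
    o=-T[:3,:3].T@T[:3,3]
    for u,v in uv:
        r=T[:3,:3].T@np.linalg.solve(K,[u,v,1]); out.append(o+r*(z-o[2])/r[2])
    return np.array(out)
def crop(q,x0=140,y0=150,s=4): return [((u+.5)/s+x0-.5,(v+.5)/s+y0-.5) for u,v in q]
E
python3 - <<'E'
from h import *
np.set_printoptions(suppress=True,precision=1)
rim=px("top",crop([(172,40),(632,128)]),61)
fr=px("top",crop([(117,355),(570,443)]),20)
W=np.vstack([rim,fr])[:,:2]; L=np.array([[122,208],[122,-208],[-150,208],[-150,-208.]])
print(W)
A=L-L.mean(0);B=W-W.mean(0);th=np.arctan2((A[:,0]*B[:,1]-A[:,1]*B[:,0]).sum(),(A*B).sum())
Rm=np.array([[np.cos(th),-np.sin(th)],[np.sin(th),np.cos(th)]]);t=W.mean(0)-Rm@L.mean(0)
print("tray",t,th,"res",W-(L@Rm.T+t))
c=px("top",crop([(452,175),(573,190),(556,305),(435,290)]),18)[:,:2]
print("coaster world",c,c.mean(0)); cl=(c-t)@Rm;print("in tray",cl,cl.mean(0), np.linalg.norm(np.roll(c,-1,0)-c,axis=1))
for n,q,z in(("tumbler",(207,195),98),("wine",(720,250),145),("jar",(57,116),85)):
    w=px("top",crop([q]),z)[0];print(n,w,(w[:2]-t)@Rm)
d=np.load("pics/top0.npy")
cp=camera_params("top");T=np.array(cp["world_to_cam"])
for n,q in(("coaster",(505,240)),("floor",(350,320)),("rimL",(240,56)),):
    u,v=crop([q])[0];z=d[round(v),round(u)];X=np.linalg.inv(T)@np.r_[np.linalg.solve(cp["K"],[u,v,1])*z,1];print(n,X[:3],(X[:2]-t)@Rm)
E
```

```text
[[683.4 412.1]
 [598.5  21.4]
 [416.4 468.3]
 [332.8  79.8]]
tray [521.4 242.4] -0.21262669495385286 res [[-1.2 -7.9]
 [ 1.7  8. ]
 [-2.3 -9.1]
 [ 1.8  9. ]]
coaster world [[565.6 176.2]
 [550.1  71.3]
 [450.9  88.7]
 [466.2 193. ]] [508.2 132.3]
in tray [[  57.2  -55.4]
 [  64.2 -161.2]
 [ -36.5 -165.2]
 [ -43.6  -60. ]] [  10.3 -110.5] [106.  100.7 105.4 100.9]
tumbler [547.  377.5  98. ] [ -3.5 137.4]
wine [489.8 -40.3 145. ] [  28.7 -283.1]
jar [617.4 505.   85. ] [ 38.3 276.9]
coaster [508.3 131.4  13.4] [  10.6 -111.3]
floor [442.1 267.7   8. ] [-82.9   8. ]
rimL [669.  354.8  55.3] [120.5 140.9]
```

```bash
cat >> h.py <<'E'
TH=-0.2126; T0=np.array([521.4,242.4]); RM=R.from_euler('z',TH)
def W(x,y,z): return (RM.apply([x,y,z])+np.r_[T0,0]).tolist()
def L(p): return RM.inv().apply(np.array(p)-np.r_[T0,0])
def O(tilt=0):
    c,s=np.cos(tilt),np.sin(tilt)
    return (RM*R.from_matrix([[c,0,s],[0,-1,0],[s,0,-c]])).as_rotvec().tolist()
def line(x,y,z,**k):
    r=servo_line(W(x,y,z),**k); print(r,L(current_ee_pos()).round(1),RM.inv().apply(current_force()).round(1),round(current_time(),1)); return r
def look(n,f,x0=140,y0=150,s=4,w=200,h=120):
    p,d=snapshot(n); cv2.imwrite(f"pics/{f}.png",cv2.resize(p[y0:y0+h,x0:x0+w,::-1],None,fx=s,fy=s,interpolation=cv2.INTER_CUBIC)); return d
E
python3 - <<'E'
from h import *
o=O(np.radians(7))
movep(W(-75,-111,260),o); print(current_time(),current_ee_pos(),current_force())
line(-75,-111,15,velocity=120)
if line(-75,-111,-12,velocity=15,stop_force=3):
    p=L(current_ee_pos()); line(p[0],p[1],p[2]+1.5,velocity=20)
    z=p[2]+1.5
    line(-25,-111,z,velocity=40,stop_force=15)
look("top","push1"); 
E
```

```text
3.0667 [425.16046623 148.98817432 260.26507001] [-0.12073516 -0.4835629   0.37410421]
False [ -74.8 -110.8   15.2] [ 0.3 -0.1  0.4] 5.4
True [ -75.2 -110.9   -4.3] [-0.8 -1.3  5.3] 6.6
False [ -75.1 -110.8   -2.8] [-0.7 -0.1  0.9] 6.8
False [ -24.9 -111.    -2.7] [-0.4  0.3  0.2] 8.2
```

View pics/push1.png

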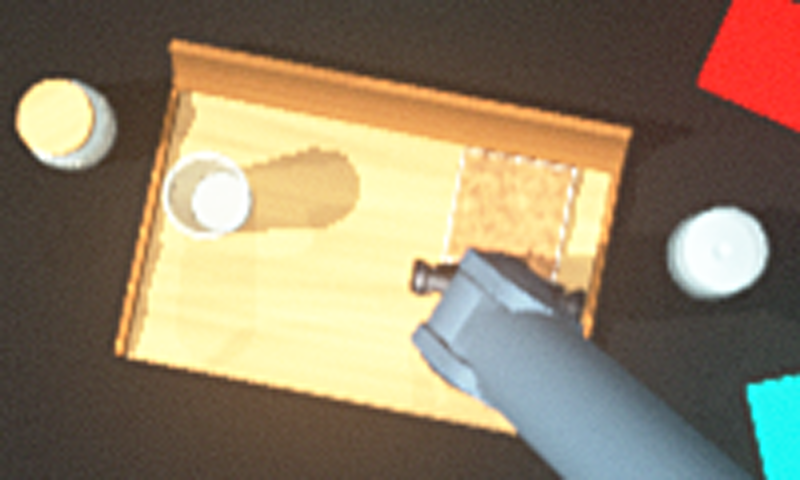

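The coaster moved squarely with its far edge at (462,148)-(580,165), near the foot line, and both fingers are behind its near edge. I'll continue the push.

```bash
python3 - <<'E'
from h import *
print([L(p).round(1) for p in px("top",crop([(462,148),(580,165)]),18)])
z=L(current_ee_pos())[2]
for x in (0,25,45,62):
    if line(x,-111,z,velocity=35,stop_force=22): break
look("top","push2"); look("scene","push2s",130,90,4,200,150)
E
```

```text
[array([ 82. , -59.4,  18. ]), array([  86.8, -163.1,   18. ])]
False [   0.4 -111.2   -2.7] [-0.8 -1.  -0.7] 9.2
False [  25.6 -110.8   -2.4] [ 0.5 -0.3  0.4] 10.0
False [  45.5 -110.9   -2.6] [0.4 0.3 0.3] 10.8
False [  62.6 -111.    -2.6] [-0.2  0.3 -0. ] 11.4
```

View pics/push2s.png

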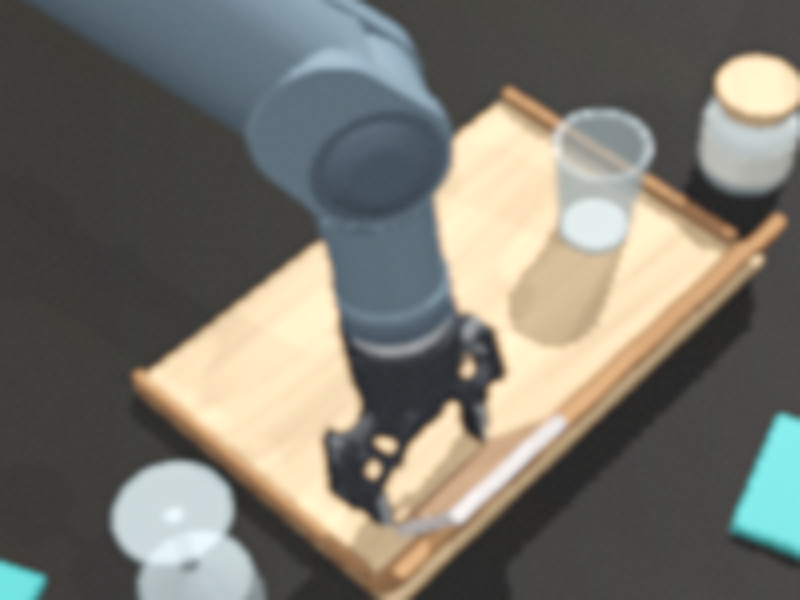

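The coaster is tilted, with its top edge at the rim line (455,520)-(565,420) but not yet standing above it. I'll push a little more.

```bash
python3 - <<'E'
from h import *
z=L(current_ee_pos())[2]
for x in (66,69,72):
    if line(x,-111,z,velocity=15,stop_force=20): break
look("scene","push3s",130,90,4,200,150)
E
```

```text
False [  65.9 -111.1   -2.7] [-1.1 -0.6 -0.3] 11.9
False [  69.1 -111.1   -2.6] [-1.3 -0.1 -1. ] 12.3
False [  69.7 -111.    -3. ] [-5.9 -0.2  2.6] 12.6
```

View pics/push3s.png

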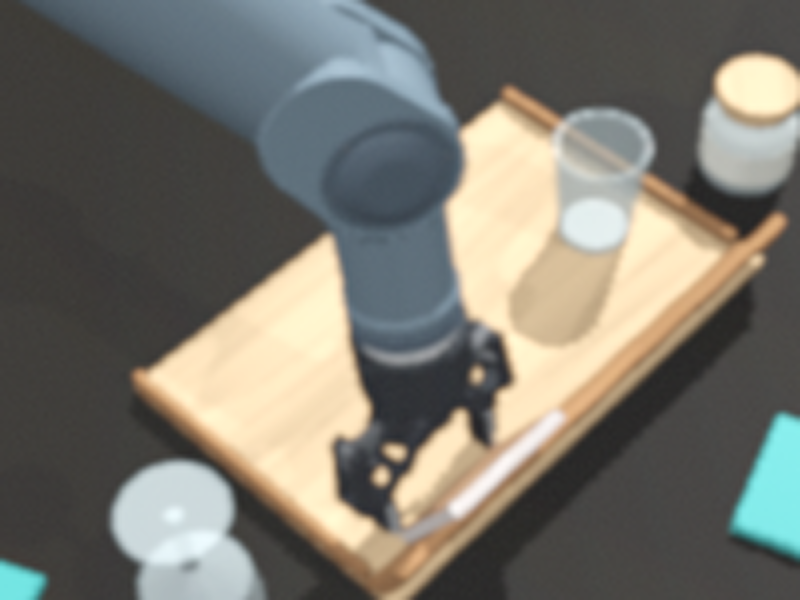

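```bash
python3 - <<'E'
from h import *
for q,y in(((445,510),-161),((405,540),-161),((555,410),-61)):
    uv=crop([q],130,90,4); a=L(px("scene",uv,0)[0]);b=L(px("scene",uv,100)[0]); s=(y-a[1])/(b[1]-a[1]); print((a+s*(b-a)).round(1))
uv=crop([(783,218),(386,578)],130,90,4);print([L(p).round(1) for p in px("scene",uv,61)])
print(L(current_ee_pos()),RM.inv().apply(current_force()))
E
```

```text
[ 125.8 -161.    99.5]
[  87.3 -161.    17.6]
[127.  -61.   99.8]
[array([122. , 201.3,  61. ]), array([ 115.9, -204.6,   61. ])]
[  69.71323321 -110.97884572   -3.00813131] [-5.93364481  0.39367947  2.57356058]
```

The top edge measures about z=99, x=126, so the coaster leans at about 60° as described. I'll back off, check it, and go round behind the rail.

```bash
python3 - <<'E'
from h import *
line(20,-111,-1,velocity=60)
line(0,-111,200,velocity=200)
movep(W(185,-111,230),O(0)); print(L(current_ee_pos()),current_time(),current_force())
look("scene","lean",130,90,4,200,150)
E
```

```text
False [  20.6 -111.    -0.8] [ 0.1 -0.2 -1.2] 13.7
False [  -0.8 -111.7  198.6] [ 0.2 -0.4  0.2] 14.8
[ 183.24007073 -110.24451141  228.14206248] 15.6167 [-1.02248909  0.94277894  0.04050381]
```

View pics/lean.png

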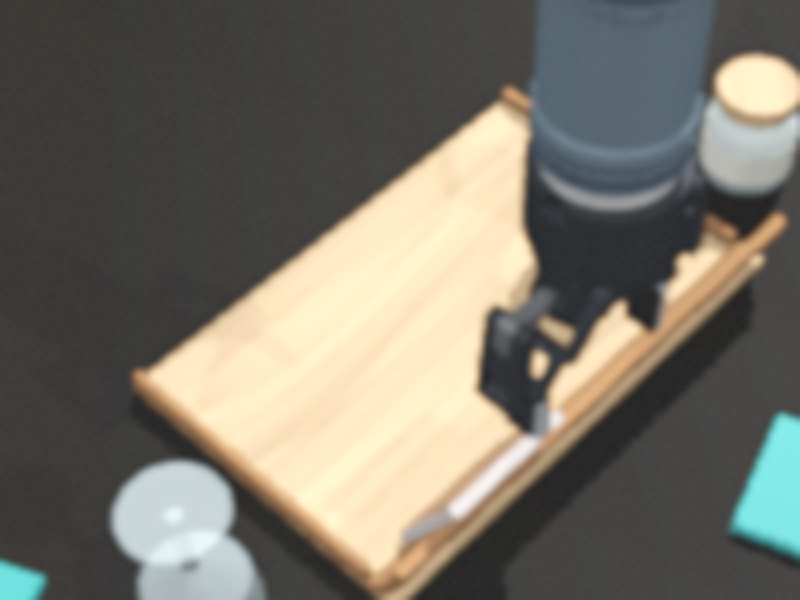

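The coaster leans stably on the rim with its top edge at (450,515)-(560,415). Next I'll push from behind.

```bash
python3 - <<'E'
from h import *
line(185,-111,63,velocity=120)
if not line(110,-111,63,velocity=60,stop_force=15):
    line(68,-111,63,velocity=40,stop_force=15)
wait(.5)
look("scene","fall",130,90,4,200,150)
E
```

```text
False [ 185.8 -110.5   64.2] [0.2 0.5 0.2] 17.2
False [ 110.5 -111.1   63. ] [-0.3  0.4 -0.2] 18.6
False [  68.4 -111.    63.1] [ 0.1 -0.3  0.8] 19.8
```

View pics/fall.png

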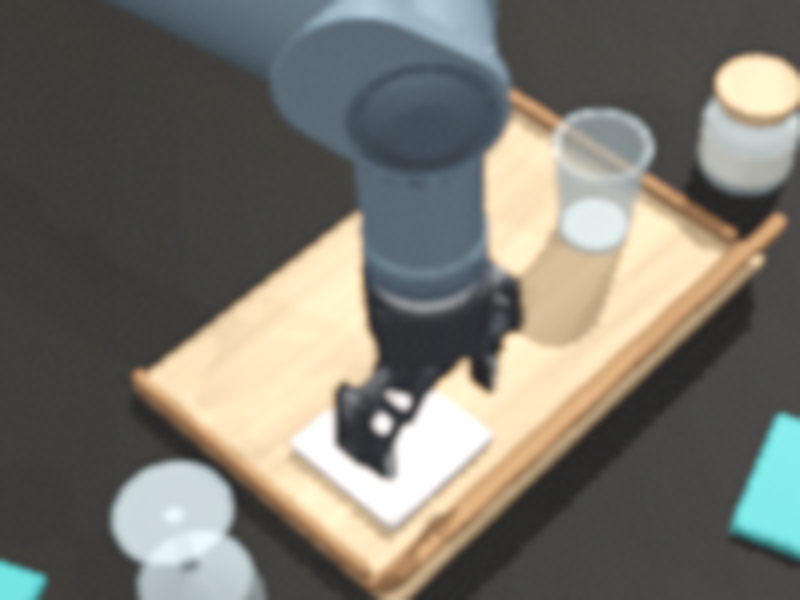

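The coaster lies white side up on the tray floor at about (395,455). I'll raise the arm, check flatness with depth, and look once more.

```bash
python3 - <<'E'
from h import *
line(68,-111,200,velocity=150)
movep(W(-200,-111,260),O(0))
d=look("top","end"); c=camera_params("top");T=np.linalg.inv(np.array(c["world_to_cam"]))
v,u=np.mgrid[:384,:512]; P=np.linalg.solve(c["K"],np.vstack([u.ravel(),v.ravel(),np.ones(u.size)]))*d.ravel()
P=L((T[:3,:3]@P+T[:3,3:]).T); m=(P[:,2]>14)&(P[:,2]<40)&(abs(P[:,1]+111)<70)&(P[:,0]>-60)&(P[:,0]<84)
Q=P[m];print(m.sum(),Q.min(0),Q.max(0),np.linalg.lstsq(np.c_[Q[:,:2],np.ones(len(Q))],Q[:,2],rcond=None)[0])
E
```

```text
False [  67.2 -111.6  198.8] [ 0.3 -0.1 -0.1] 21.4
855 [ -59.62210857 -180.58556718   14.01279694] [ 83.78019883 -42.01574891  32.41662764] [ 2.77628700e-03 -2.77781604e-03  1.88157447e+01]
```

View pics/end.png

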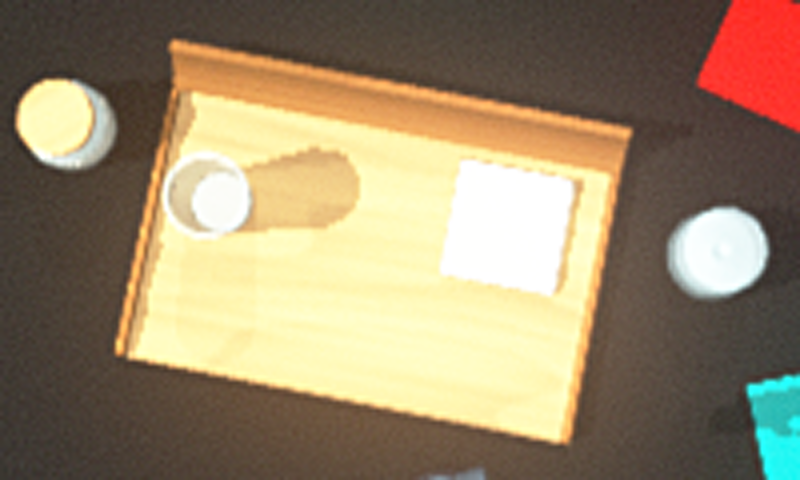

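The coaster lies flat with its white marble up, at (440-578, 160-293). Depth gives a level surface at z≈18, and the bystanders have not moved.

```bash
python3 -c "
from cell import *
print(finish_job(),current_time())"
```

```text
the job is handed in; nothing more can be done
the job is handed in; nothing more can be done
```

The coaster was tipped up against the rail, then pushed over from behind, and now lies flat on the tray floor cork side down; the tumbler, wine glass and candle jar were not moved, and the job is handed in.

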